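# Turn the revolving parts box to the blue label

## Task

On the bench stands a round revolving parts box with a window in its turning cover. With closed fingers, push the cover's orange tab round, from one side and without pinching it, until it points straight at the blue label, leave it standing there and move the hand clear. Leave the things lying around the box where they are.

Things in the scene. Friction and masses are not known exactly. Their poses are not given: they have to be found in the camera images.
- box_base: Round fixed parts box, screwed to the bench, cannot move. Black round foot 264 mm across and 8 mm high, on it a grey drum 168 mm across up to 45 mm high, on that the turning cover. Origin: centre of the foot's underside on the bench, under the axis. Its x axis points to the closed (unlabelled) position; five coloured labels stand every 60 degrees from there.
- cover (a joint): Angle in rad of the turning cover about its vertical axis; it grows anticlockwise seen from above; 0 = tab at the closed position, along x of box_base; starts within 0.3 of 0. It turns both ways to stops at -3.55 and +3.55, moves evenly with no clicks and stays wherever it is left: about 1.5 N sideways on the tab turns it.
- cover_axis (a point): Point on the axis of the turning cover, at the height of its top face, 51 mm above the bench. The cover is a cream disc 160 mm across, 6 mm thick, flat but for a 4 mm high steel cap 24 mm across on the axis; on the tab's side it has a flush clear window 24 to 58 mm from the axis.
- tab_mid (a point): Centre of the orange tab, 83 mm from the axis. Its x axis points outwards from the cover's axis, z up.
- pointer (a point): Point turning with the cover, in the tab's direction, 116 mm from the axis, on the circle of the label centres as seen from above (40 mm above the label tops): it stands over a label's centre when the tab points straight at that label.
- tab: Orange upright plate fixed on the cover's rim, radial: 42 mm long outwards (62 to 104 mm from the axis, so it sticks out 24 mm past the cover), 12 mm thick over both side faces, 40 mm high (51 to 91 mm above the bench). Origin: centre of its underside. x outwards from the axis, z up.
- tab_left: The tab's side face that looks anticlockwise seen from above (to +y of the tab), a plate 36 mm long and 36 mm high, its surface 6 mm from the tab's middle plane; press here to turn the cover clockwise. Origin as for the tab.
- tab_right: The tab's side face that looks clockwise seen from above (to -y of the tab), same size; press here to turn the cover anticlockwise. Origin as for the tab.
- label_blue: Blue label: flat disc 28 mm across, 3 mm thick, fixed on the black foot 116 mm from the axis, at any of the five labelled positions; red, yellow, green and white ones like it stand at the other four. Origin: centre of its underside, 8 mm above the bench.
- bin: Loose grey stacking bin, 160 x 100 x 75 mm. Origin: centre of its underside. Bystander, to be left alone.
- jar: Loose closed jar with a steel cap, 60 mm across, 75 mm high. Origin: centre of its underside. Bystander, to be left alone.
- tape: Loose green roll of tape lying flat, 90 mm across, hole 60 mm, 25 mm high. Origin: centre of its underside. Bystander, to be left alone.
- driver: Loose screwdriver with a red handle, 200 mm long, lying on the bench along its own x, handle to -x. Origin: under the middle of its length. Bystander, to be left alone.

How it is judged:
On the way:
1. the fingers push the tab (contact force between the fingers and tab above 0.3 N), for 0.1 s.
At the end, for the whole second after the job is handed in: The tab points at the blue label: the pointer point stands within 18 mm (about 9 degrees) of the label's centre, seen from above; the cover is at rest; bin, jar, tape and screwdriver lie within 20 mm of where they were (horizontal distance between pointer and label_blue below 0.018 m and velocity of joint cover between -0.05 and 0.05 rad/s and distance of each of bin, jar, tape, driver from where it was at the start of the episode below 0.02 m); the robot touches nothing.
It fails at once if the tab is pinched (over 1 N from the fingers on both of its side faces at once) (contact force between the fingers and tab_left above 1 N and contact force between the fingers and tab_right above 1 N).
It fails at once if the grey stacking bin is shifted, lifted or carried (over 20 mm) (distance of bin from where it was at the start of the episode above 0.02 m).
It fails at once if the screw jar is shifted, lifted or carried (over 20 mm) (distance of jar from where it was at the start of the episode above 0.02 m).
It fails at once if the roll of tape is shifted, lifted or carried (over 20 mm) (distance of tape from where it was at the start of the episode above 0.02 m).
It fails at once if the screwdriver is shifted, lifted or carried (over 20 mm) (distance of driver from where it was at the start of the episode above 0.02 m).
It also fails if it takes over 54 s, if anything falls off the work surface, if the arm or the gripper's body presses on something with over 40 N, if the wrist force passes 120 N, or if a joint passes its speed limit or range.

## Robot

A 7-joint arm with a two-finger parallel gripper is mounted at the origin on the work surface. World frame = base frame: x ahead of the robot, y to its left, z up, the work surface at z = 0. Lengths are in m, angles in rad, forces in N, time in s.
With the tool pointing down it reaches from about 0.425 to 0.825 m from the base axis. Payload 3.6 kg.
Tool frame: the origin (TCP) lies midway between the tips of the shut fingers; the grasp point (between the pads) lies 19 mm behind it; z points along the fingers, y is the line along which they close (so a half turn about z gives the same grasp; the last joint's range is limited). The gripper opens to 85 mm and grips with 20 to 120 N. Pads are 22 mm wide; open, the fingers measure 114 mm over their backs; the gripper's body (76 mm by 85 mm) begins 54 mm behind the grasp point. The pads swing forward as they close: fully open they stand 13 mm farther back than shut.
Start: joints at [1.188, 0.615, -0.013, 1.423, 0.008, 1.103, -0.04], TCP at [0.226, -0.609, 0.231] pointing down, gripper open.
Joint ranges: [-3.12, 3.12], [-0.3, 2.06], [-1.34, 1.32], [0.26, 2.42], [-1.36, 4.5], [0.01, 1.98], [-2.84, 2.84]. Speed limits (rad/s): [2.79, 2.79, 3.14, 3.14, 3.14, 3.14, 3.14].

## Interface

Orientations are given as a 3x3 rotation matrix whose columns are the frame's x, y, z axes.
In Python, from workcell import ctrl, read_camera, look_for, silhouettes gives the robot as it stands. The module is installed in compiled form; this text tells all that it offers.
- The arm moves only by the tool carry_out, never from a script. Its argument "rows" is a list of rows, each an object with "translation": the shift along the tool's x, y, z in cm, a list of three; "rot": the turn, a rotation vector about the tool's x, y, z in rad, a list of three. In form: [{"translation": [tx, ty, tz], "rot": [wx, wy, wz]}, ...]. A call has 1 to 20 rows; each row is the pose to reach, as a shift and turn from the pose commanded when the call began, along the tool's axes at that moment; what a row does not reach only later rows make up. A row lasts 1/10 s, in which the tool goes at most 50 mm and 8.59 degrees, less where a joint would pass 70% of its speed; a pose out of reach is approached as far as the arm can. A call with a gripper value outside its range is refused whole. "fingers" is the opening, from 0 (shut) to 1 (fully open), set as the call begins (left out, the last holds). The fingers move at their own pace and stop on an object; "grip_force" is the grip in N (left out, the last holds). Time passes only in rows, so rows that repeat a pose let the fingers close. It gives the time, the measured TCP pose, the force, the opening and the grip force at its end, in the units of the state.
- ctrl.state(): the state, without advancing time (a new reading comes with each control period).
- read_camera(name): name is "side" or "top" or "wrist"; returns a dict with "frame" (400x640x3 uint8, red, green, blue), "camera_matrix" (3x3 intrinsics, pixels), "origin" and "orientation" of the camera in the world. Camera axes: x right, y up, looking along -z (the intrinsics and any distortion apply to the point x, -y, -z); pixel columns grow to the right and rows downward; lengths in m; the calibration is good to about 2 mm. A picture is of the moment at which its call begins. There is no depth.
- ctrl.finish_job(): hands the job in; it is judged then, once.
Trained networks look in the newest picture that a camera, given by its name, has taken for a name from the list of things; names that differ only in an ending like _2 or _b are one class to them, and where a whole thing is asked for, a point or a joint stands for the part that bears it (a point fixed in the world has none). Each returns a list of dicts, best first, with "conf" (0 to 1); they miss things now and then, are a little off and sometimes report something else, mostly with a low value. They report only what shows in the picture. A call takes as long as a camera call.
- look_for(label, camera): "bbox" ([left, top, right, bottom] in pixels, round what is visible of it).
- silhouettes(label, camera): "region" (400x640 bool, what is visible of it) and "bbox" ([left, top, right, bottom] in pixels, round what is visible of it).
The state is a dict: "time": time; "joint_positions": joint angles; "joint_velocities": joint speeds; "joint_torque": joint torques, N m; "ee_pos": TCP position; "ee_rot": TCP orientation; "wrist_force": force on the tool from outside, world axes, zero at the start; "wrist_torque": the same for the moment, N m; "finger_gap": finger opening in m; "grasp_force": force on a finger pad.
Only numpy, scipy, OpenCV 4.12 (cv2) and the standard library are available. Lean on these libraries where they do the work, as an engineer would, in place of code of your own. Each camera call takes 0.05 s, during which the arm holds its last target. There are 200 camera calls.

## Working session

There is one attempt and no reset: what is moved stays moved. The work goes in short steps, Python scripts to look and compute and a tool call to move; the robot and the scene stay as the last step left them, time stands still between calls to the robot, and variables do not carry over. Pictures are saved under pics/ and viewed, at most 10 in all, crops included, and the job is handed in when it is done.

Besides the shell and the picture viewer there is one more tool, called after ">>>" as name(argument=value, ...), one argument or row to a line, values as JSON. carry_out: Moves the arm, as the interface text tells. Its arguments: {"type":"object","properties":{"rows":{"type":"array","items":{"type":"object","properties":{"translation":{"type":"array","items":{"type":"number"}},"rot":{"type":"array","items":{"type":"number"}}}}},"fingers":{"type":"number"},"grip_force":{"type":"number"}},"required":["rows"]}

```bash
mkdir -p pics; cat > h.py <<'E'
import numpy as np, cv2
from workcell import ctrl, read_camera, look_for, silhouettes
def ray(c,uv):
    K=np.array(c["camera_matrix"]);R=np.array(c["orientation"])
    d=np.linalg.inv(K)@np.array([uv[0],uv[1],1.]);d=R@(d*[1,-1,-1])
    return np.array(c["origin"]),d
def at_z(c,uv,z):
    o,d=ray(c,uv);return o+d*(z-o[2])/d[2]
def proj(c,p):
    K=np.array(c["camera_matrix"]);R=np.array(c["orientation"])
    q=(R.T@(np.array(p)-c["origin"]))*[1,-1,-1];q=K@q;return q[:2]/q[2]
E
python3 - <<'E'
from h import *
s=ctrl.state();print(s["time"],s["ee_pos"],np.round(s["ee_rot"],3).tolist(),s["finger_gap"])
Z={"box_base":0,"cover":.051,"tab":.09,"label_blue":.011,"bin":.075,"jar":.075,"tape":.025,"driver":.02}
for n in("top","side"):
    c=read_camera(n);cv2.imwrite(f"pics/{n}0.png",c["frame"][:,:,::-1])
    print(n,c["origin"],np.array(c["orientation"]).round(3).tolist(),np.array(c["camera_matrix"]).tolist(), [k for k in c])
    for l,z in Z.items():
        for r in silhouettes(l,n)[:2]:
            v,u=np.nonzero(r["region"]);m=(u.mean(),v.mean())
            print(l,round(r["conf"],2),np.round(r["bbox"]).tolist(),np.round(m,1),at_z(c,m,z).round(3))
E
```

```text
0.0 [ 0.22615361 -0.60856144  0.23013227] [[0.937, 0.348, -0.001], [0.348, -0.937, 0.002], [-0.0, -0.003, -1.0]] 0.08537396912025022
top [ 0.45321155 -0.00610367  1.39976417] [[-0.019, 0.996, -0.09], [-1.0, -0.02, -0.011], [-0.012, 0.09, 0.996]] [[483.22032056706314, 0.0, 313.7664462066113], [0.0, 483.22032056706314, 194.2395627104424], [0.0, 0.0, 1.0]] ['frame', 'camera_matrix', 'origin', 'orientation']
box_base 0.57 [303.0, 153.0, 395.0, 241.0] [349. 196.] [ 0.572 -0.094  0.   ]
box_base 0.19 [322.0, 166.0, 385.0, 223.0] [349.6 194.7] [ 0.576 -0.095  0.   ]
cover 0.71 [323.0, 165.0, 385.0, 223.0] [349.8 194.9] [ 0.571 -0.093  0.051]
tab 0.65 [371.0, 175.0, 384.0, 183.0] [376.2 179.2] [ 0.609 -0.163  0.09 ]
label_blue 0.47 [181.0, 227.0, 210.0, 244.0] [194.9 236.4] [0.464 0.352 0.011]
bin 0.56 [146.0, 110.0, 202.0, 183.0] [173.1 146.9] [0.713 0.398 0.075]
bin 0.44 [322.0, 167.0, 383.0, 226.0] [349.5 194.7] [ 0.569 -0.09   0.075]
jar 0.63 [180.0, 229.0, 209.0, 247.0] [194.5 236.4] [0.463 0.337 0.075]
tape 0.83 [421.0, 140.0, 454.0, 171.0] [435.7 155.5] [ 0.682 -0.343  0.025]
driver 0
[... 331 characters left out ...]
'orientation']
box_base 0.56 [287.0, 154.0, 368.0, 221.0] [328.9 193.7] [ 0.575 -0.093  0.   ]
cover 0.64 [300.0, 156.0, 353.0, 201.0] [328.7 181.3] [ 0.574 -0.09   0.051]
tab 0.39 [324.0, 154.0, 326.0, 166.0] [326.5 161.7] [ 0.601 -0.134  0.09 ]
label_blue 0.43 [295.0, 207.0, 306.0, 212.0] [300.6 207.5] [0.622 0.015 0.011]
bin 0.56 [137.0, 266.0, 227.0, 319.0] [182.4 291.8] [0.696 0.433 0.075]
jar 0.94 [284.0, 286.0, 314.0, 326.0] [297.5 307.8] [0.452 0.371 0.075]
tape 0.78 [317.0, 137.0, 336.0, 154.0] [327.  145.6] [ 0.68  -0.326  0.025]
driver 0.7 [387.0, 148.0, 421.0, 158.0] [404.7 152.9] [ 0.406 -0.396  0.02 ]
driver 0.22 [323.0, 152.0, 332.0, 170.0] [326.8 161.5] [ 0.642 -0.235  0.02 ]
```

```bash
python3 - <<'E'
import cv2,numpy as np
a=cv2.imread("pics/top0.png");b=cv2.imread("pics/side0.png")
a=cv2.resize(a[120:280,280:500],None,fx=3.6,fy=3.6,interpolation=2)[:,:792]
cv2.imwrite("pics/tc.png",a)
cv2.imwrite("pics/sc.png",cv2.resize(b[130:250,260:440],None,fx=4,fy=4,interpolation=2))
E
```

```text
(no output)
```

View pics/tc.png

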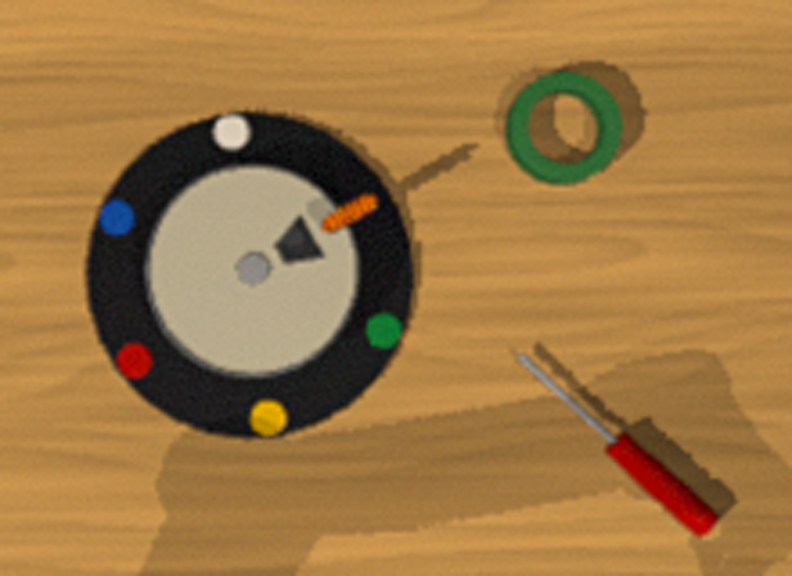

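View pics/sc.png

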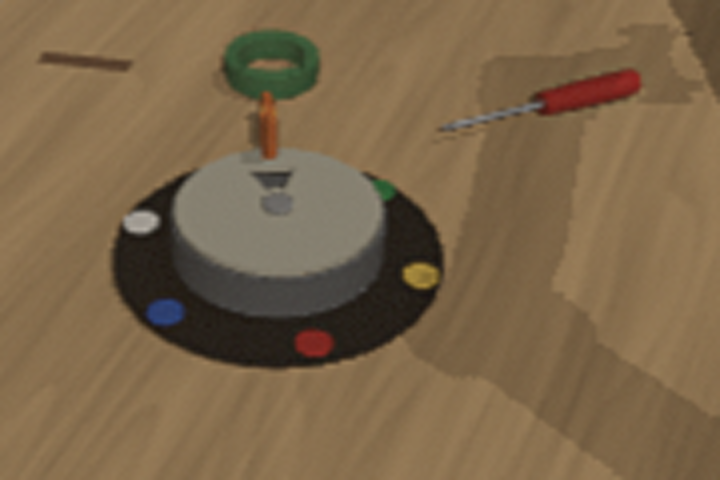

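View pics/top0.png

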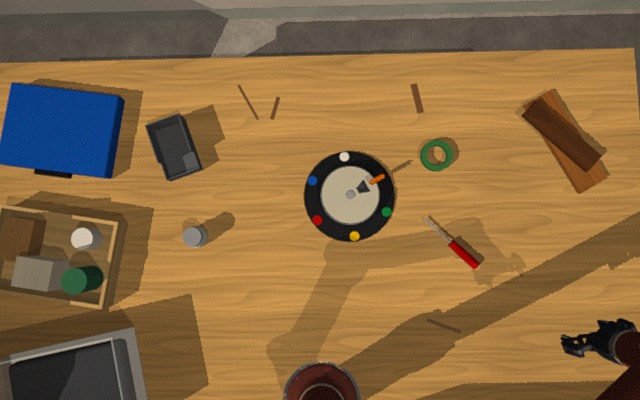

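The top crop shows a clear layout: the labels run white, blue, red, yellow, green anticlockwise. Blue is at full-image pixel (312,180), the tab at (377,179), and the axis near (350,195). The network's top "label_blue" hit was actually the jar. Blue lies two steps anticlockwise of the closed position, so I push tab_right anticlockwise. The tape and screwdriver are well outside the path.

```bash
cat >> h.py <<'E'
def labels(c):
    hsv=cv2.cvtColor(c["frame"],cv2.COLOR_RGB2HSV);o={}
    for n,(k,uv) in dict(white=(0,(344.4,156.7)),blue=(115,(312.5,180.3)),red=(0,(317.2,220)),yellow=(24,(354.4,236.1)),green=(65,(386.7,211.7))).items():
        u,v=np.round(uv).astype(int);p=hsv[v-6:v+7,u-6:u+7].astype(int)
        m=p[...,2]>70 if n!="white" else p[...,2]>120
        y,x=np.nonzero(m);o[n]=at_z(c,(x.mean()+u-6,y.mean()+v-6),.011)[:2]
    return o
def tabang(c,cen):
    hsv=cv2.cvtColor(c["frame"],cv2.COLOR_RGB2HSV)[145:250,295:405]
    m=cv2.inRange(hsv,(5,170,120),(17,255,255));y,x=np.nonzero(m)
    # visible tab: mostly top face z=.091
    P=np.array([at_z(c,(a+295,b+145),.088)[:2] for a,b in zip(x,y)])
    P=P[np.linalg.norm(P-cen,axis=1)<.112];P=P[np.linalg.norm(P-cen,axis=1)>.058]
    d=P.mean(0)-cen;return np.degrees(np.arctan2(d[1],d[0])),np.linalg.norm(d),len(P)
E
python3 - <<'E'
from h import *
from scipy.optimize import least_squares
c=read_camera("top");L=labels(c);print({k:v.round(4).tolist() for k,v in L.items()})
n=["white","blue","red","yellow","green"];P=np.array([L[k] for k in n]);a=np.radians([60,120,180,240,300])
f=lambda q:(q[:2]+.116*np.c_[np.cos(a+q[2]),np.sin(a+q[2])]-P).ravel()
r=least_squares(f,[.572,-.094,-1.]);print(r.x,np.degrees(r.x[2]),(r.fun*1000).round(1))
print("tab",tabang(c,r.x[:2]),"blue deg",np.degrees(r.x[2])+120)
E
```

```text
{'white': [0.6892, -0.0798], 'blue': [0.6215, 0.0159], 'red': [0.5028, 0.0037], 'yellow': [0.4537, -0.1047], 'green': [0.5221, -0.2029]}
[ 0.5714133  -0.09239951 -0.9467808 ] -54.24654380066345 [-2.4 -1.  -2.4 -2.5  0.9 -2.   2.3  0.7  1.7  4.7]
tab (np.float64(-61.51385642274697), np.float64(0.08254756652485996), 68) blue deg 65.75345619933654
```

```bash
cat >> h.py <<'E'
from scipy.spatial.transform import Rotation as Ro
CEN=np.array([.5714,-.0924]);
def pose(phi,off,z,r=.086):
    "tool behind tab pointing phi deg; x tangential, y outward, z down"
    p=np.radians(phi);ro=np.array([np.cos(p),np.sin(p),0]);t=np.array([-np.sin(p),np.cos(p),0])
    return np.r_[CEN,z]+r*ro+off*t, np.c_[t,ro,[0,0,-1]]
def rel(p0,R0,p,R):
    return (R0.T@(p-p0)*100).round(2).tolist(),Ro.from_matrix(R0.T@R).as_rotvec().round(3).tolist()
E
python3 - <<'E'
from h import *
s=ctrl.state();p0,R0=np.array(s["ee_pos"]),np.array(s["ee_rot"])
a=pose(-61.5,-.045,.23);print(a[0],rel(p0,R0,*a))
# arc rows from touch pose (off -.019)
q=pose(0,-.019,.066)
for k in range(1,21):
    print(rel(*q,*pose(3*k,-.019,.066)))
E
```

```text
[ 0.57288888 -0.18945042  0.23      ] ([47.1, -27.28, 0.13], [0.0, -0.0, -0.142])
([0.45, 0.09, 0.0], [0.0, 0.0, -0.052])
([0.91, 0.15, 0.0], [0.0, 0.0, -0.105])
([1.37, 0.19, 0.0], [0.0, 0.0, -0.157])
([1.83, 0.21, 0.0], [0.0, 0.0, -0.209])
([2.29, 0.2, 0.0], [0.0, 0.0, -0.262])
([2.75, 0.17, 0.0], [0.0, 0.0, -0.314])
([3.21, 0.11, 0.0], [0.0, 0.0, -0.367])
([3.66, 0.03, 0.0], [0.0, 0.0, -0.419])
([4.11, -0.07, 0.0], [0.0, 0.0, -0.471])
([4.55, -0.2, 0.0], [0.0, 0.0, -0.524])
([4.99, -0.35, 0.0], [0.0, 0.0, -0.576])
([5.42, -0.53, 0.0], [0.0, 0.0, -0.628])
([5.84, -0.72, 0.0], [0.0, 0.0, -0.681])
([6.24, -0.94, 0.0], [0.0, 0.0, -0.733])
([6.64, -1.18, 0.0], [0.0, 0.0, -0.785])
([7.02, -1.43, 0.0], [0.0, 0.0, -0.838])
([7.39, -1.71, 0.0], [0.0, 0.0, -0.89])
([7.74, -2.01, 0.0], [0.0, 0.0, -0.942])
([8.08, -2.32, 0.0], [0.0, 0.0, -0.995])
([8.4, -2.65, 0.0], [0.0, 0.0, -1.047])
```

>>> carry_out(
  fingers=0,
  rows=[
    {"translation": [4,-2.3,0],"rot": [0,0,0]},
    {"translation": [8,-4.6,0],"rot": [0,0,-0.02]},
    {"translation": [12,-7,0],"rot": [0,0,-0.03]},
    {"translation": [16,-9.2,0],"rot": [0,0,-0.05]},
    {"translation": [20,-11.5,0],"rot": [0,0,-0.06]},
    {"translation": [24,-13.9,0],"rot": [0,0,-0.07]},
    {"translation": [28,-16.2,0],"rot": [0,0,-0.08]},
    {"translation": [32,-18.5,0],"rot": [0,0,-0.1]},
    {"translation": [36,-20.8,0],"rot": [0,0,-0.11]},
    {"translation": [40,-23.1,0],"rot": [0,0,-0.12]},
    {"translation": [43,-24.9,0],"rot": [0,0,-0.13]},
    {"translation": [45,-26,0],"rot": [0,0,-0.14]},
    {"translation": [46.5,-26.9,0.1],"rot": [0,0,-0.142]},
    {"translation": [47.1,-27.3,0.1],"rot": [0,0,-0.142]},
    {"translation": [47.1,-27.3,0.1],"rot": [0,0,-0.142]},
    {"translation": [47.1,-27.3,0.1],"rot": [0,0,-0.142]},
    {"translation": [47.1,-27.3,0.1],"rot": [0,0,-0.142]},
  ],
)

```text
time: 2.65
ee_pos: [0.5718, -0.1913, 0.2304]
ee_rot: [[0.88, 0.475, -0.001], [0.475, -0.88, -0.001], [-0.001, 0.001, -1.0]]
wrist_force: [-0.2, -0.1, -0.8]
finger_gap: -0.0002
grasp_force: 0.0
```

Now go down 16.4 cm beside the tab, settling at the end.

>>> carry_out(
  rows=[
    {"translation": [0,0,3],"rot": [0,0,0]},
    {"translation": [0,0,6],"rot": [0,0,0]},
    {"translation": [0,0,9],"rot": [0,0,0]},
    {"translation": [0,0,11.5],"rot": [0,0,0]},
    {"translation": [0,0,13.5],"rot": [0,0,0]},
    {"translation": [0,0,15],"rot": [0,0,0]},
    {"translation": [0,0,16],"rot": [0,0,0]},
    {"translation": [0,0,16.4],"rot": [0,0,0]},
    {"translation": [0,0,16.4],"rot": [0,0,0]},
    {"translation": [0,0,16.4],"rot": [0,0,0]},
    {"translation": [0,0,16.4],"rot": [0,0,0]},
  ],
)

```text
time: 3.75
ee_pos: [0.5734, -0.1895, 0.0673]
ee_rot: [[0.879, 0.477, 0.002], [0.477, -0.879, -0.0], [0.001, 0.001, -1.0]]
wrist_force: [1.2, -0.3, 0.3]
finger_gap: -0.0001
grasp_force: 0.0
```

```bash
python3 - <<'E'
from h import *
s=ctrl.state();p0,R0=np.array(s["ee_pos"]),np.array(s["ee_rot"]);print(p0,s["wrist_force"])
c=read_camera("side");cv2.imwrite("pics/s1.png",cv2.resize(c["frame"][90:250,230:450,::-1],None,fx=3.6,fy=3.6,interpolation=2))
print(rel(p0,R0,*pose(-61.5,-.019,.066)))
E
```

```text
[ 0.57344077 -0.18950231  0.06726945] [ 1.19790531 -0.32788289  0.2601653 ]
([2.55, -0.03, 0.13], [0.001, -0.001, 0.0])
```

View pics/s1.png

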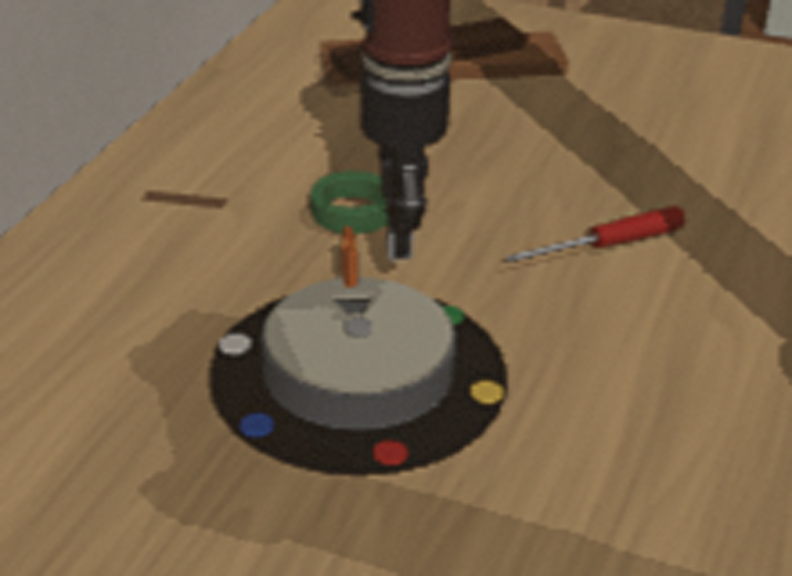

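In the side crop the closed fingers, tips at (400,250), stand clear on the clockwise side of the tab at (350,258). Next I advance to touch.

>>> carry_out(
  rows=[
    {"translation": [0.6,0,0],"rot": [0,0,0]},
    {"translation": [1.2,0,0],"rot": [0,0,0]},
    {"translation": [1.8,0,0],"rot": [0,0,0]},
    {"translation": [2.2,0,0],"rot": [0,0,0]},
    {"translation": [2.6,0,0],"rot": [0,0,0]},
    {"translation": [2.6,0,0],"rot": [0,0,0]},
  ],
)

```text
time: 4.4
ee_pos: [0.5963, -0.1761, 0.0663]
ee_rot: [[0.878, 0.478, 0.0], [0.478, -0.878, 0.0], [0.001, -0.0, -1.0]]
wrist_force: [-0.9, -0.9, 0.5]
finger_gap: -0.0001
grasp_force: 0.0
```

>>> carry_out(
  rows=[
    {"translation": [0.45,0.09,0],"rot": [0,0,-0.052]},
    {"translation": [0.91,0.15,0],"rot": [0,0,-0.105]},
    {"translation": [1.37,0.19,0],"rot": [0,0,-0.157]},
    {"translation": [1.83,0.21,0],"rot": [0,0,-0.209]},
    {"translation": [2.29,0.2,0],"rot": [0,0,-0.262]},
    {"translation": [2.75,0.17,0],"rot": [0,0,-0.314]},
    {"translation": [3.21,0.11,0],"rot": [0,0,-0.367]},
    {"translation": [3.66,0.03,0],"rot": [0,0,-0.419]},
    {"translation": [4.11,-0.07,0],"rot": [0,0,-0.471]},
    {"translation": [4.55,-0.2,0],"rot": [0,0,-0.524]},
    {"translation": [4.99,-0.35,0],"rot": [0,0,-0.576]},
    {"translation": [5.42,-0.53,0],"rot": [0,0,-0.628]},
    {"translation": [5.84,-0.72,0],"rot": [0,0,-0.681]},
    {"translation": [6.24,-0.94,0],"rot": [0,0,-0.733]},
    {"translation": [6.64,-1.18,0],"rot": [0,0,-0.785]},
    {"translation": [7.02,-1.43,0],"rot": [0,0,-0.838]},
    {"translation": [7.39,-1.71,0],"rot": [0,0,-0.89]},
    {"translation": [7.74,-2.01,0],"rot": [0,0,-0.942]},
    {"translation": [8.08,-2.32,0],"rot": [0,0,-0.995]},
    {"translation": [8.4,-2.65,0],"rot": [0,0,-1.047]},
  ],
)

```text
time: 6.4
ee_pos: [0.6572, -0.1153, 0.0664]
ee_rot: [[0.025, 1.0, 0.001], [1.0, -0.025, -0.002], [-0.002, 0.001, -1.0]]
wrist_force: [1.2, -1.3, -1.5]
finger_gap: -0.0003
grasp_force: 0.8
```

```bash
python3 - <<'E'
from h import *
s=ctrl.state();p0,R0=np.array(s["ee_pos"]),np.array(s["ee_rot"]);print(p0,s["wrist_force"])
print("off from ideal at phi=-1.5:",rel(p0,R0,*pose(-1.5,-.019,.066)))
c=read_camera("top");cv2.imwrite("pics/t2.png",cv2.resize(c["frame"][120:280,280:500,::-1],None,fx=3.6,fy=3.6,interpolation=2))
print(tabang(c,CEN))
E
```

```text
[ 0.65722861 -0.11533405  0.06636068] [ 1.16587265 -1.26815488 -1.50681159]
off from ideal at phi=-1.5: ([0.17, -0.04, 0.04], [0.001, 0.002, 0.001])
(np.float64(-3.4480720256826753), np.float64(0.06994250268744798), 22)
```

View pics/t2.png

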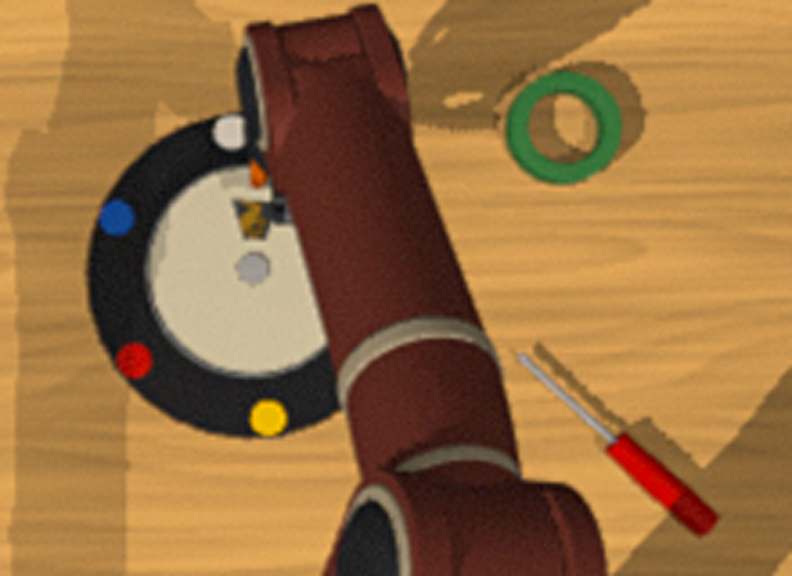

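The top crop shows the tab at (258,175) pushed round to nearly white, with the fingers behind it. I continue the same arc for another 60°.

>>> carry_out(
  rows=[
    {"translation": [0.45,0.09,0],"rot": [0,0,-0.052]},
    {"translation": [0.91,0.15,0],"rot": [0,0,-0.105]},
    {"translation": [1.37,0.19,0],"rot": [0,0,-0.157]},
    {"translation": [1.83,0.21,0],"rot": [0,0,-0.209]},
    {"translation": [2.29,0.2,0],"rot": [0,0,-0.262]},
    {"translation": [2.75,0.17,0],"rot": [0,0,-0.314]},
    {"translation": [3.21,0.11,0],"rot": [0,0,-0.367]},
    {"translation": [3.66,0.03,0],"rot": [0,0,-0.419]},
    {"translation": [4.11,-0.07,0],"rot": [0,0,-0.471]},
    {"translation": [4.55,-0.2,0],"rot": [0,0,-0.524]},
    {"translation": [4.99,-0.35,0],"rot": [0,0,-0.576]},
    {"translation": [5.42,-0.53,0],"rot": [0,0,-0.628]},
    {"translation": [5.84,-0.72,0],"rot": [0,0,-0.681]},
    {"translation": [6.24,-0.94,0],"rot": [0,0,-0.733]},
    {"translation": [6.64,-1.18,0],"rot": [0,0,-0.785]},
    {"translation": [7.02,-1.43,0],"rot": [0,0,-0.838]},
    {"translation": [7.39,-1.71,0],"rot": [0,0,-0.89]},
    {"translation": [7.74,-2.01,0],"rot": [0,0,-0.942]},
    {"translation": [8.08,-2.32,0],"rot": [0,0,-0.995]},
    {"translation": [8.4,-2.65,0],"rot": [0,0,-1.047]},
  ],
)

```text
time: 8.45
ee_pos: [0.633, -0.0296, 0.0664]
ee_rot: [[-0.853, 0.522, 0.001], [0.522, 0.853, -0.001], [-0.002, -0.0, -1.0]]
wrist_force: [1.1, -0.6, -0.1]
finger_gap: -0.0003
grasp_force: 0.7
```

```bash
python3 - <<'E'
from h import *
s=ctrl.state();p0,R0=np.array(s["ee_pos"]),np.array(s["ee_rot"]);print(p0,s["wrist_force"])
print("rel to phi=58.5:",rel(p0,R0,*pose(58.5,-.019,.066)))
c=read_camera("top");print(tabang(c,CEN))
c=read_camera("side");cv2.imwrite("pics/s3.png",cv2.resize(c["frame"][90:250,230:450,::-1],None,fx=3.6,fy=3.6,interpolation=2))
E
```

```text
[ 0.63297313 -0.02962832  0.06639147] [ 1.11766864 -0.60865388 -0.11306603]
rel to phi=58.5: ([0.07, 0.03, 0.04], [-0.0, 0.002, 0.0])Traceback (most recent call last):
  File "<stdin>", line 4, in <module>
  File "h.py", line 24, in tabang
    P=P[np.linalg.norm(P-cen,axis=1)<.112];P=P[np.linalg.norm(P-cen,axis=1)>.058]
                       ~^~~~
ValueError: operands could not be broadcast together with shapes (0,) (2,)
```

>>> carry_out(
  rows=[
    {"translation": [0.3,0.06,0],"rot": [0,0,-0.035]},
    {"translation": [0.61,0.11,0],"rot": [0,0,-0.07]},
    {"translation": [0.91,0.15,0],"rot": [0,0,-0.105]},
    {"translation": [1.07,0.17,0],"rot": [0,0,-0.122]},
    {"translation": [1.22,0.18,0],"rot": [0,0,-0.14]},
    {"translation": [1.22,0.18,0],"rot": [0,0,-0.14]},
    {"translation": [1.22,0.18,0],"rot": [0,0,-0.14]},
  ],
)

```text
time: 9.2
ee_pos: [0.6228, -0.0206, 0.0663]
ee_rot: [[-0.917, 0.398, -0.0], [0.398, 0.917, 0.0], [0.001, 0.0, -1.0]]
wrist_force: [0.3, 0.1, 0.2]
finger_gap: -0.0001
grasp_force: 0.3
```

>>> carry_out(
  rows=[
    {"translation": [-1,0,0],"rot": [0,0,0]},
    {"translation": [-2,0,0],"rot": [0,0,0]},
    {"translation": [-3,0,0],"rot": [0,0,0]},
    {"translation": [-3,0,-2],"rot": [0,0,0]},
    {"translation": [-3,0,-5],"rot": [0,0,0]},
    {"translation": [-3,0,-9],"rot": [0,0,0]},
    {"translation": [-4,0,-12],"rot": [0,0,0]},
    {"translation": [-8,0,-14],"rot": [0,0,0]},
    {"translation": [-12,0,-14],"rot": [0,0,0]},
    {"translation": [-16,0,-14],"rot": [0,0,0]},
    {"translation": [-19,0,-14],"rot": [0,0,0]},
    {"translation": [-21,0,-14],"rot": [0,0,0]},
    {"translation": [-22,0,-14],"rot": [0,0,0]},
    {"translation": [-22,0,-14],"rot": [0,0,0]},
    {"translation": [-22,0,-14],"rot": [0,0,0]},
  ],
)

```text
time: 10.7
ee_pos: [0.8247, -0.1083, 0.2056]
ee_rot: [[-0.917, 0.398, -0.001], [0.398, 0.917, 0.001], [0.001, 0.001, -1.0]]
wrist_force: [-0.3, 0.5, -0.4]
finger_gap: 0.0003
grasp_force: 0.0
```

```bash
python3 - <<'E'
from h import *
s=ctrl.state();print(s["ee_pos"],s["wrist_force"],s["time"])
c=read_camera("top");cv2.imwrite("pics/t4.png",cv2.resize(c["frame"][120:280,280:500,::-1],None,fx=3.6,fy=3.6,interpolation=2))
d=read_camera("side");cv2.imwrite("pics/s4.png",cv2.resize(d["frame"][90:250,230:450,::-1],None,fx=3.6,fy=3.6,interpolation=2))
try: print(tabang(c,CEN))
except Exception as e: print(e)
E
```

```text
[ 0.82471075 -0.10826544  0.20563141] [-0.27028284  0.51869915 -0.44066721] 10.7
(np.float64(66.7086595952964), np.float64(0.06987324592134504), 73)
```

View pics/t4.png

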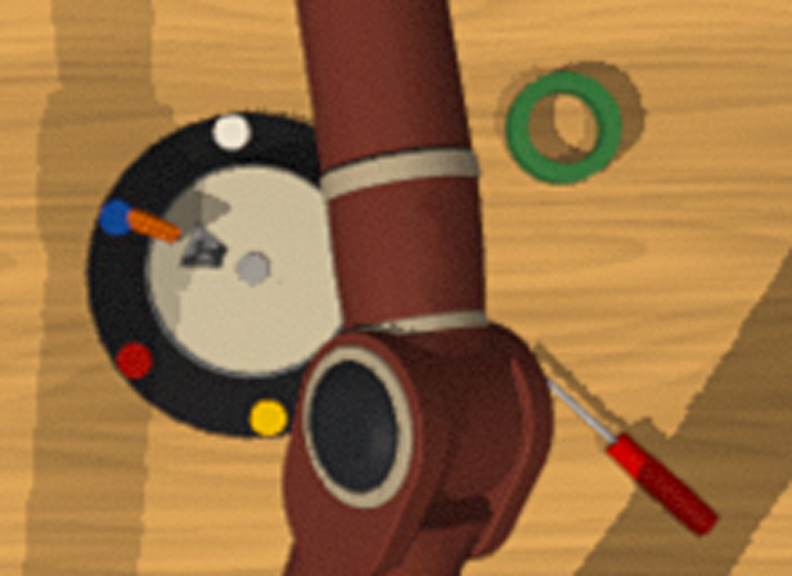

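The final top view shows the tab at (155,225) pointing straight at blue (117,217). It measures 66.7° against 65.8° for the label, with the hand clear and tape and driver unmoved.

```bash
python3 -c "
from workcell import ctrl;print(ctrl.finish_job())"
```

```text
the job is handed in; nothing more can be done
None
```

The orange tab now points at the blue label, about 1° off by the last camera measurement (limit about 9°). The hand is clear of it, nothing around the box was touched, and the job is handed in, but no verdict was returned.

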